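# Load a flange, hub up, into the welding jig

### The job

Pick up the steel flange that lies hub up on the bench and set it down, without dropping it, in the empty round pocket of the red welding jig, flat face down on the pocket floor and hub up, then let go. Leave the upside-down flange and the one already in the other jig where they are.

Things in the scene. Friction and masses are not known exactly. Their poses are not given: they have to be found in the camera images.
- flange: The flange to load, lying hub up on the bench (origin at bench height): steel, a flat disc 66 mm across and 8 mm thick with a round hub 32 mm across standing 36 mm above one face (44 mm overall), 0.28 to 0.46 kg. Origin: centre of the flat face; z axis from flat face towards hub; round about z. Pinch the hub; fingertips 8 mm or more above the disc also clear the jig.
- spare_flange: A bystander: the same part, standing upside down on the bench on its hub, flat face up (origin at its top, 44 mm above the bench, z axis pointing down). Leave it alone.
- done_flange: A bystander: the same part, already sitting hub up in the pocket of a second jig identical to the first (origin 10 mm above the bench). Leave it alone.
- jig: The empty red welding jig: a fixed square block 116 x 116 mm, 20 mm high, with one round pocket in the middle of its top, 82 mm in diameter and 10 mm deep (floor 10 mm above the bench), 3 mm chamfer at its mouth. Origin: centre of the block's underside, straight below the pocket's centre; z up, x and y along its sides.
There are look-alikes about, which are no part of the job. Leave any purple look-alike of the flange alone.

How it is judged:
At the end, for the whole second after the job is handed in: The flange rests in the jig's pocket, flat face down on the floor (its origin 10 mm above the bench, within 3 mm), hub up within 0.18 rad, within 12 mm of the pocket's centre, still and released; the upside-down flange and the one in the other jig are within 20 mm of where they were (horizontal distance between flange and jig below 0.012 m and z of flange in the frame of jig between 0.007 and 0.013 m and angle between flange's own z axis and vertical below 0.18 rad and linear speed of flange below 0.02 m/s and distance of each of spare_flange, done_flange from where it was at the start of the episode below 0.02 m); the robot touches nothing.
It fails at once if the flange is dropped into the jig (it comes down at over 0.6 m/s, a fall of about 20 mm) (linear speed of flange above 0.6 m/s and horizontal distance between flange and jig below 0.06 m and height (world z) of flange below 0.06 m).
It fails at once if the upside-down flange is moved over 20 mm or knocked over (distance of spare_flange from where it was at the start of the episode above 0.02 m or angle between spare_flange's own z axis and vertical below 2.6 rad).
It fails at once if the flange in the other jig is moved over 20 mm (distance of done_flange from where it was at the start of the episode above 0.02 m).
It also fails if it takes over 35 s, if anything falls off the work surface, if the arm or the gripper's body presses on something with over 40 N, if the wrist force passes 120 N, or if a joint passes its speed limit or range.

### The arm

A 6-joint arm with a two-finger parallel gripper is mounted at the origin on the work surface. World frame = base frame: x ahead of the robot, y to its left, z up, the work surface at z = 0. Lengths are in m, angles in rad, forces in N, time in s.
With the tool pointing down it reaches from about 0.4 to 0.825 m from the base axis. Payload 7 kg.
Tool frame: the origin (TCP) lies at the very end of the fingers, on their centre line; the grasp point (between the pads) lies 19 mm behind it; z points along the fingers, y is the direction in which the jaws open and shut (so a half turn about z gives the same grasp; the last joint's range is limited). The gripper opens to 85 mm and grips with 20 to 120 N. Pads are 22 mm wide; open, the fingers measure 114 mm over their backs; the gripper's body (76 mm by 85 mm) begins 54 mm behind the grasp point. The pads swing forward as they close: fully open they stand 13 mm farther back than shut.
Start: joints at [1.555, 0.359, 0.012, 0, -1.224, -0.288], TCP at [0.202, 0.644, 0.231] pointing down, gripper open.
Joint ranges: [-3.07, 3.07], [-1.43, 2.12], [-1.02, 1.25], [-3.03, 1.67], [-3.05, -0], [-3.03, 3.03]. Speed limits (rad/s): [2.39, 2.39, 3.01, 3.14, 3.14, 3.14].

### API

Orientations are given as a unit quaternion [w, x, y, z].
In Python, from cell import * gives the robot as it stands.
- The arm moves only by the shell command python3 -m inch 'ROWS' [FORCE]. ROWS is JSON, a list of rows, each a list of 5 numbers: the shift along the tool's x, y, z in cm, then the turn about the tool's z in degrees, then the opening, from -1 (shut) to 1 (fully open). A call has exactly 8 rows; each row shifts and turns the commanded pose from where the row before left it, along the tool's axes as they then stand; what a row does not reach is not made up. A row lasts 1/8 s, in which the tool goes at most 62.5 mm and 10.7 degrees, less where a joint would pass 70% of its speed; a pose out of reach is approached as far as the arm can. A call with a gripper value outside its range is refused whole. The fingers move at their own pace and stop on an object; FORCE is the grip in N (left out, the last holds). Time passes only in rows, so rows that do not move let the fingers close, or fill a call up. It gives the time, the measured TCP pose, the force and the opening at its end, in the units of the state.
- state(): the state, without advancing time (a new reading comes with each control period).
- capture(name): name is "scene" or "top" or "wrist"; returns the picture (384x512x3 uint8, red, green, blue); there is no depth.
- camera_params(name): a dict with "camera_matrix" (3x3 intrinsics, pixels), "R" (3x3) and "t" (3): a world point X has camera coordinates R X + t; the wrist camera has in their place "mount" (4x4, takes a point from camera to tool coordinates, whose origin is the TCP and whose axes are the flange's). Camera axes: x right, y down, z forward; pixel columns grow to the right and rows downward; lengths in m; the calibration is good to about 2 mm. A picture is of the moment at which its call begins: read the wrist's pose just before it. camera_params takes no time and is no camera call.
- hand_in(): hands the job in, once; it reports no verdict.
The state is a dict: "time_s": time; "joint_positions": joint angles; "dq": joint speeds; "joint_torque": joint torques, N m; "position": TCP position; "tcp_rot": TCP orientation; "force": force on the tool from outside, world axes, zero at the start; "ft_torque": the same for the moment, N m; "width": finger opening in m.
Only numpy, scipy, OpenCV 4.12 (cv2) and the standard library are available. Lean on these libraries where they do the work, as an engineer would, in place of code of your own. Each camera call takes 0.05 s, during which the arm holds its last target. There are 200 camera calls.

## Working session

There is one attempt and no reset: what is moved stays moved. The work goes in short steps, Python scripts to look and compute and a shell command to move; the robot and the scene stay as the last step left them, time stands still between calls to the robot, and variables do not carry over. Pictures are saved under pics/ and viewed, about 8 in all and at most 12, crops included, and the job is handed in when it is done.

```bash
mkdir -p pics; cat > h.py <<'E'
from cell import *
import numpy as np, cv2
def snap(cam,name):
    s=state(); im=capture(cam); cv2.imwrite(f'pics/{name}.png',im[:,:,::-1]); return s,im
def Rq(q):
    w,x,y,z=q
    from scipy.spatial.transform import Rotation as R
    return R.from_quat([x,y,z,w]).as_matrix()
def ray(cam,s=None):
    p=camera_params(cam); K=np.array(p['camera_matrix'])
    if cam=='wrist':
        M=np.array(p['mount']); T=np.eye(4); T[:3,:3]=Rq(s['tcp_rot']); T[:3,3]=s['position']; W=T@M
        return K,W[:3,:3],W[:3,3]
    R=np.array(p['R']); return K,R.T,-R.T@np.array(p['t'])
def unproj(cam,uv,z,s=None):
    K,R,c=ray(cam,s); d=R@np.linalg.solve(K,[uv[0],uv[1],1]); return c+d*(z-c[2])/d[2]
def proj(cam,X,s=None):
    K,R,c=ray(cam,s); q=K@(R.T@(np.array(X)-c)); return q[:2]/q[2]
E
python3 - <<'E'
from h import *
a=snap('top','top0')[1]; s,b=snap('scene','scene0')
print(s['time_s'],s['position'],s['tcp_rot'],s['width'])
print(camera_params('top'))
E
```

```text
0.05 [0.201817   0.64362189 0.23035327] [ 8.36892529e-04  9.88478191e-01 -1.51361036e-01 -3.99670912e-05] 0.0857466759612855
{'camera_matrix': array([[378.21903613,   0.        , 256.72118619],
       [  0.        , 378.21903613, 196.36114822],
       [  0.        ,   0.        ,   1.        ]]), 'R': array([[-0.02999431, -0.99953935,  0.00462894],
       [-0.98790137,  0.02893948, -0.15235941],
       [ 0.15215527, -0.00914285, -0.98831431]]), 't': array([0.00351061, 0.50708054, 0.71696582])}
```

View pics/top0.png

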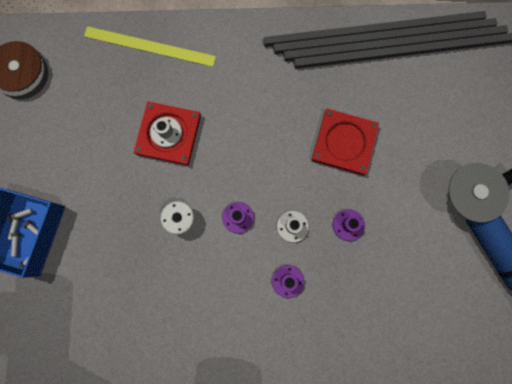

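View pics/scene0.png

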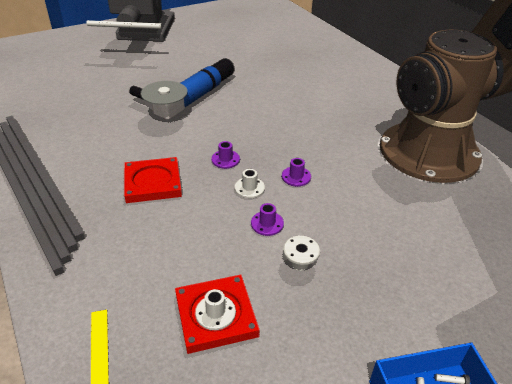

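The top picture shows the candidates. The grey hub-up flange is at (293,227). The purple look-alikes are at (238,217), (349,225) and (288,281). The upside-down spare is at (177,217) and the done flange at (166,131) in the left jig. The empty jig is at (346,141). I choose (293,227) and will check it in a close crop.

```bash
python3 - <<'E'
from h import *
im=cv2.imread('pics/top0.png'); hsv=cv2.cvtColor(im,cv2.COLOR_BGR2HSV)
v=im.copy()
m=((hsv[...,1]<60)&(hsv[...,2]>150)).astype(np.uint8)
w=np.zeros_like(m); w[200:250,268:318]=m[200:250,268:318]
c=max(cv2.findContours(w,0,2)[0],key=cv2.contourArea); e=cv2.minEnclosingCircle(cv2.convexHull(c)); print('flange',e)
p=unproj('top',e[0],.008); print(p, np.hypot(p[0],p[1]), 'diam',np.linalg.norm(unproj('top',(e[0][0]+e[1],e[0][1]),.008)-p)*2)
r=((hsv[...,1]>150)&((hsv[...,0]<10)|(hsv[...,0]>170))).astype(np.uint8); r[:,:290]=0; r[:,400:]=0; r[:90]=0; r[190:]=0
c=max(cv2.findContours(r,0,2)[0],key=cv2.contourArea); q=cv2.minAreaRect(c); print('jig',q)
j=unproj('top',q[0],.017); B=[unproj('top',x,.02) for x in cv2.boxPoints(q)]
print(j,np.hypot(j[0],j[1]),[np.linalg.norm(B[i]-B[i-1]) for i in range(4)])
for n,x in dict(p1=(238,217),p2=(349,225),p3=(288,281)).items(): print(n,unproj('top',x,.03))
cr=im[190:310,210:390]; cr=cv2.resize(cr,None,fx=4,fy=4,interpolation=cv2.INTER_CUBIC)
cv2.imwrite('pics/crop0.png',cr)
s=state(); R=Rq(s['tcp_rot']); print(R.round(3)); print('move cm',(R.T@(p-s['position'])*100).round(2))
E
```

```text
flange ((292.25, 226.0), 15.461746215820312)
[ 0.44791357 -0.08300579  0.008     ] 0.4555398221382955 diam 0.06364789888892289
jig ((345.4312438964844, 141.64756774902344), (55.88404083251953, 54.22465133666992), 15.52410888671875)
[ 0.62139465 -0.20197252  0.017     ] 0.6533943740111484 [np.float64(0.11523686746837157), np.float64(0.11895234553324477), np.float64(0.11778953080930014), np.float64(0.1183293700384477)]
p1 [0.4675785 0.0271675 0.03     ]
p2 [ 0.44496152 -0.19443167  0.03      ]
p3 [ 0.33915725 -0.06771466  0.03      ]
[[ 0.954 -0.299 -0.   ]
 [-0.299 -0.954 -0.001]
 [ 0.     0.001 -1.   ]]
move cm [45.22 61.94 22.34]
```

View pics/crop0.png

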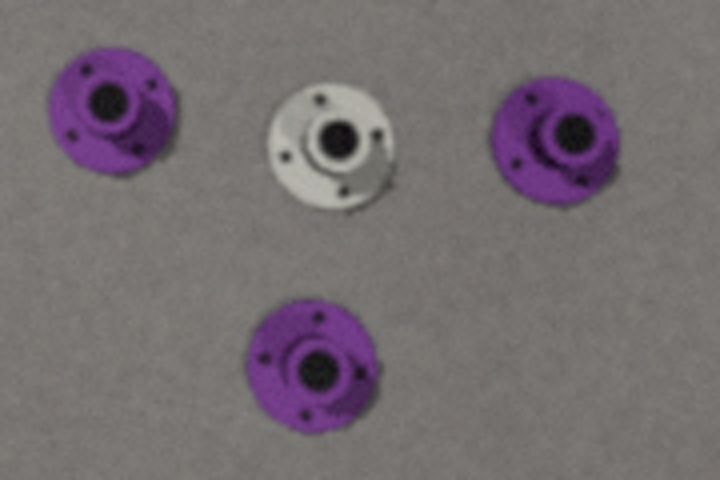

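The crop shows one grey flange, hub up, at crop (330,147), which is pixel (292,227), with three purple ones around it. The sizes agree: disc 64 mm and jig 115–119 mm. I'll go above the flange, with a detour outside the 0.4 m inner reach.

```bash
python3 -m inch '[[3.7,3.5,0,0,1],[3.7,3.5,0,0,1],[3.7,3.5,0,0,1],[3.7,3.5,0,0,1],[3.7,3.5,0,0,1],[3.7,3.5,0,0,1],[3.7,3.5,0,0,1],[3.7,3.5,0,0,1]]'; python3 -m inch '[[3.7,3.5,0,0,1],[3.6,3.4,0,0,1],[1.4,4.5,0,0,1],[1.4,4.5,0,0,1],[1.4,4.5,0,0,1],[1.4,4.5,0,0,1],[1.4,4.5,1,0,1],[1.4,4.5,1,0,1]]'
python3 - <<'E'
from h import *
s,im=snap('wrist','w1'); R=Rq(s['tcp_rot']); p=np.array([.448,-.083,.008])
print(s['time_s'],s['position'],R.round(3).tolist(),(R.T@(p-s['position'])*100).round(2)); print('exp px',proj('wrist',p,s))
E
```

```text
time_s: 1.1
position: [0.401, 0.2867, 0.2312]
tcp_rot: [0.0, 0.989, -0.151, -0.0]
force: [1.1, -0.2, 0.2]
width: 0.0856
time_s: 2.1
position: [0.4487, -0.0835, 0.2111]
tcp_rot: [-0.0, 0.989, -0.151, 0.0]
force: [0.5, 0.1, 0.1]
width: 0.0852
2.1 [ 0.44866441 -0.08353232  0.21114169] [[0.954, -0.299, 0.0], [-0.299, -0.954, 0.0], [0.0, -0.0, -1.0]] [-9.000e-02 -2.000e-02  2.031e+01]
exp px [253.62376679 162.05164248]
```

View pics/w1.png

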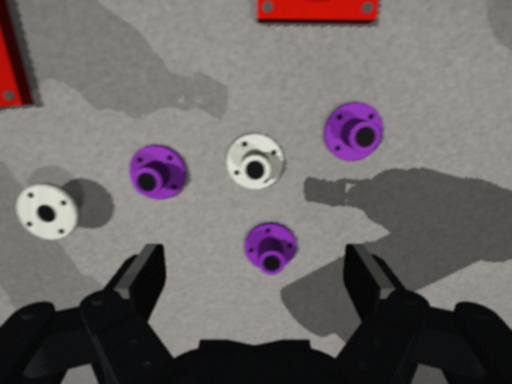

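The wrist view shows the flange disc at (255,161), where (254,162) was predicted, so the position is good to about 1 mm. I'll descend and grip.

```bash
python3 -m inch '[[0,0,4,0,1],[0,0,4,0,1],[0,0,4,0,1],[0,0,3,0,1],[0,0,2,0,1],[0,0,1.4,0,1],[0,0,1,0,1],[0,0,0,0,1]]' 60; python3 -m inch '[[0,0,0,0,-1],[0,0,0,0,-1],[0,0,0,0,-1],[0,0,0,0,-1],[0,0,0,0,-1],[0,0,0,0,-1],[0,0,0,0,-1],[0,0,0,0,-1]]' 60
```

```text
time_s: 3.15
position: [0.4486, -0.0822, 0.0168]
tcp_rot: [0.0, 0.988, -0.151, -0.001]
force: [0.6, 0.1, 0.2]
width: 0.0855
time_s: 4.15
position: [0.4493, -0.0822, 0.018]
tcp_rot: [-0.0, 0.989, -0.151, 0.0]
force: [-2.2, 0.7, 7.5]
width: 0.0301
```

```bash
python3 -m inch '[[0,0,-0.5,0,-1],[0,0,-1,0,-1],[0,0,-1.5,0,-1],[0,0,-2,0,-1],[0,0,-2,0,-1],[0,0,-1,0,-1],[0,0,0,0,-1],[0,0,0,0,-1]]' 80
python3 - <<'E'
from h import *
s,im=snap('wrist','w2'); s2,b=snap('scene','s2')
b=b[60:260,130:390]; b=cv2.resize(b,(520,400)); a=im
o=np.zeros((400,800,3),np.uint8); o[:400,:520]=b; o[:210,520:800]=cv2.resize(a,(280,210)); cv2.imwrite('pics/c2.png',o[:,:,::-1])
print(s2['position'],s2['force'],s2['width'])
E
```

```text
time_s: 5.15
position: [0.4484, -0.0822, 0.0967]
tcp_rot: [0.0, 0.988, -0.151, -0.001]
force: [0.5, -0.4, -3.4]
width: 0.0299
[ 0.4484203  -0.08219196  0.09658215] [-0.20521026  0.02081659 -3.94995563] 0.029411101419060618
```

View pics/c2.png

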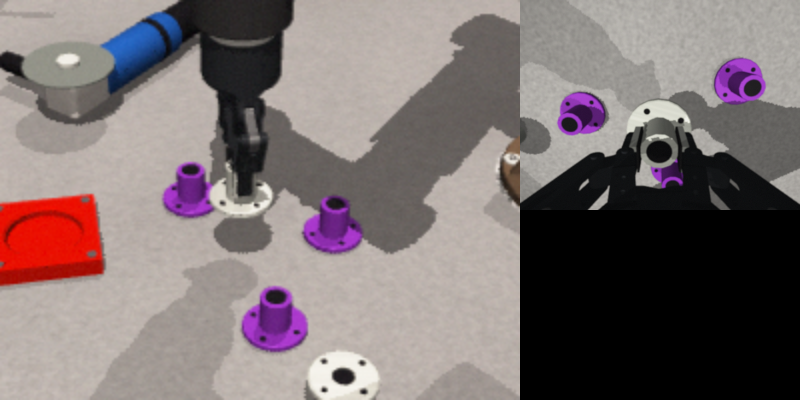

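The flange is lifted and level: its disc is clear of the bench in the scene view, and about 3.9 N hangs on the tool. Next I'll move part-way to the jig and look at the pocket.

```bash
python3 -m inch '[[1,0.5,-0.5,0,-1],[1.5,1,-1,0,-1],[2,1.2,-1,0,-1],[2,1.2,-1,0,-1],[1.5,1.2,-0.5,0,-1],[1,0.8,0,0,-1],[0.5,0.4,0,0,-1],[0,0,0,0,-1]]' 80
python3 - <<'E'
from h import *
s,im=snap('wrist','w3'); R=Rq(s['tcp_rot']); p=np.array([.6214,-.202,.02])
print(s['time_s'],s['position'],(R.T@(p-s['position'])*100).round(2)); print('exp px',proj('wrist',p,s))
for z in (.02,): 
  o=im.copy()
  pts=[proj('wrist',p+[.041*np.cos(a),.041*np.sin(a),0],s) for a in np.linspace(0,6.28,40)]
  cv2.polylines(o,[np.int32(pts)],True,(0,255,0),1); cv2.imwrite('pics/w3o.png',o[:,:,::-1])
E
```

```text
time_s: 6.25
position: [0.5205, -0.1708, 0.1367]
tcp_rot: [0.0, 0.988, -0.152, -0.001]
force: [-0.9, 1.0, -3.2]
width: 0.0296
6.25 [ 0.52046404 -0.17077853  0.13674981] [10.58 -0.05 11.66]
exp px [253.04147746  52.29041623]
```

View pics/w3o.png

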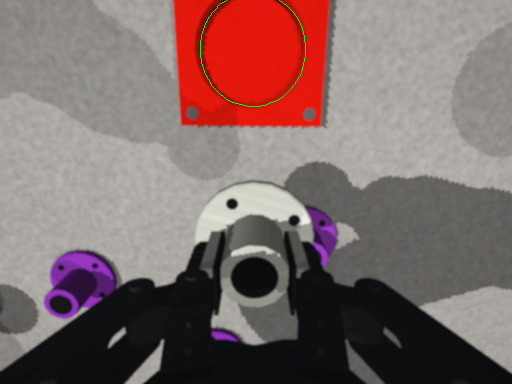

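The drawn 82 mm circle at (253,52) lies on the pocket. The jig's near edge at row 126 matches its half-width of 58 mm, and the held disc is level. I'll go over the pocket and lower.

```bash
python3 -m inch '[[1,0,0,0,-1],[2,0,0,0,-1],[2.3,0,0,0,-1],[2.3,0,0,0,-1],[2,0,0,0,-1],[1,0,0,0,-1],[0,0,0,0,-1],[0,0,0,0,-1]]' 80; python3 -m inch '[[0,0,1,0,-1],[0,0,2,0,-1],[0,0,2,0,-1],[0,0,1.5,0,-1],[0,0,0.6,0,-1],[0,0,0,0,-1],[0,0,0,0,-1],[0,0,0,0,-1]]' 80
python3 - <<'E'
from h import *
s,im=snap('scene','s4'); _,w=snap('top','t4'); print(s['time_s'],s['position'],s['force'],s['width'])
o=np.hstack([cv2.resize(im[110:220,90:220],(473,400)),cv2.resize(w[95:185,300:390],(320,400))[:, :320]])
cv2.imwrite('pics/c4.png',o[:,:,::-1])
R=Rq(s['tcp_rot']); print((R.T@(np.array([.6214,-.202,.028])-s['position'])*100).round(2))
E
```

```text
time_s: 7.3
position: [0.6213, -0.2021, 0.1372]
tcp_rot: [-0.0, 0.988, -0.151, -0.0]
force: [-0.6, 0.1, -3.4]
width: 0.0297
time_s: 8.3
position: [0.6224, -0.2024, 0.067]
tcp_rot: [-0.0, 0.988, -0.151, 0.001]
force: [-0.0, 0.3, -3.6]
width: 0.0299
8.3 [ 0.622406   -0.20237427  0.06704609] [-0.02212604  0.3308482  -3.61148163] 0.02987024563403854
[-0.11 -0.    3.9 ]
```

View pics/c4.png

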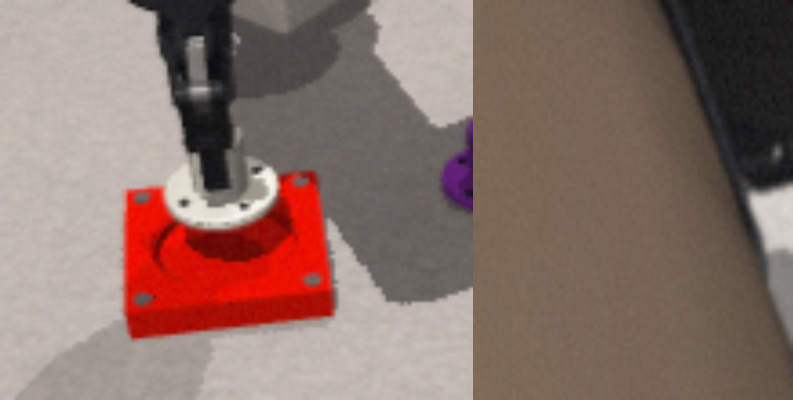

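The scene crop shows the flange level above the pocket, with the disc at crop (221,190). The arm hides the top view. I'll lower it to just above the floor and then touch gently.

```bash
python3 -m inch '[[0,0,0.8,0,-1],[0,0,0.9,0,-1],[0,0,0.8,0,-1],[0,0,0.6,0,-1],[0,0,0.4,0,-1],[0,0,0.2,0,-1],[0,0,0,0,-1],[0,0,0,0,-1]]' 80; python3 -m inch '[[0,0,0.1,0,-1],[0,0,0.1,0,-1],[0,0,0,0,-1],[0,0,0,0,-1],[0,0,0,0,-1],[0,0,0,0,-1],[0,0,0,0,-1],[0,0,0,0,-1]]' 80
```

```text
time_s: 9.4
position: [0.6222, -0.2024, 0.0296]
tcp_rot: [-0.0, 0.988, -0.151, 0.0]
force: [0.1, -0.1, -3.5]
width: 0.0297
time_s: 10.4
position: [0.6221, -0.2023, 0.0282]
tcp_rot: [0.0, 0.989, -0.151, 0.0]
force: [-3.3, 1.5, 5.7]
width: 0.0297
```

The force went from -3.5 to +5.7 N at TCP z 0.028, so the flange is on the pocket floor and not on the rim. I'll release and retreat.

```bash
python3 -m inch '[[0,0,0,0,-0.2],[0,0,0,0,-0.1],[0,0,0,0,0],[0,0,0,0,0.2],[0,0,0,0,0.4],[0,0,0,0,0.6],[0,0,0,0,0.6],[0,0,0,0,0.6]]' 20; python3 -m inch '[[0,0,-0.5,0,0.6],[0,0,-1,0,0.6],[0,0,-2,0,0.6],[0,0,-3,0,0.6],[0,0,-4,0,0.6],[-2,0,-4,0,0.6],[-4,0,-2,0,0.6],[-4,0,0,0,0.6]]'
python3 - <<'E'
from h import *
s,im=snap('wrist','w5'); _,b=snap('scene','s5'); p=np.array([.6214,-.202,.018]); print(s['time_s'],s['position'],s['force'],s['width'])
hsv=cv2.cvtColor(im,cv2.COLOR_RGB2HSV); u=proj('wrist',p,s); print('exp',u)
o=np.hstack([cv2.resize(im,(480,360)),cv2.resize(b[110:220,90:220],(320,360))])
cv2.imwrite('pics/c5.png',o[:,:,::-1])
E
```

```text
time_s: 11.4
position: [0.622, -0.2024, 0.0273]
tcp_rot: [0.0, 0.988, -0.151, 0.0]
force: [0.4, 0.6, -0.5]
width: 0.0685
time_s: 12.4
position: [0.5267, -0.1723, 0.195]
tcp_rot: [-0.0, 0.988, -0.151, 0.002]
force: [-0.4, 0.8, -0.4]
width: 0.0684
12.4 [ 0.52669891 -0.17233465  0.19504826] [-0.35336166  0.81190345 -0.39163935] 0.06842493290043465
exp [253.86500771  68.04739222]
```

View pics/c5.png

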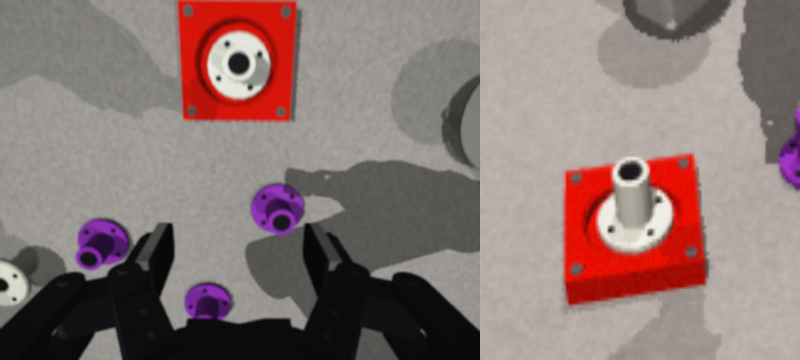

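The wrist view shows the flange flat in the pocket, hub up, with the disc at (255,69) where (254,68) was expected. There is red clearance all round and the gripper is clear. I'm handing in.

```bash
python3 -c "
from cell import *
print(hand_in())"
```

```text
the job is handed in; nothing more can be done
None
```

I gripped the grey hub-up flange by its hub, carried it to the empty red jig and lowered it into the pocket. I then let go, backed away and handed in at about 12.5 s. No verdict is reported.

- **Seating:** the flange touched down with its face about 10 mm above the bench, which is the pocket floor height. The last images show it flat and hub up with red clearance all round.
- **Centring:** the disc was within about 1 px of the aimed point. Judging by the pocket rim, it sits about 3–5 mm off centre, within the 12 mm limit.
- **Release:** the gripper was well clear when I handed in, with only noise (under 1 N) on the wrist.
- **Bystanders:** I never went near the upside-down flange or the one in the other jig, but I did not re-measure their positions at the end.
- **Disagreement:** the finger opening read 30 mm on the 32 mm hub. The lift and release were normal, so I took it for sensor offset.

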